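# Jack up the vacuum pump's front end and hold it there

## Task

I want to change the vacuum pump's front rubber feet: first take the small measuring cylinder that stands in the way in front of the pump and stand it upright on open bench, well over a hand's width from the pump's lift lug. Then set the lever jack flat on the bench with its round saddle centred under the pin of the lift lug, pump the jack's handle all the way down to its stop by the paddle at its end so that the front of the pump comes up on the saddle, and finish while still holding the paddle down, because the jack has no latch. Do not push or lift the pump itself with the robot, and leave the conical flask and the two spare rubber feet where they stand.

Things in the scene. Friction and masses are not known exactly. Their poses are not given: they have to be found in the camera images.
- lift_lug (a point): marked lift point: middle of the underside of the steel lift lug, a round-ended tongue 46 mm wide, 6 mm thick, sticking out 46 mm from the front edge of the pump's base plate. Point 20 mm ahead of that edge, 46 mm above the bench. A domed nut (19 mm wide, top 22 mm above the point) sits on it, a pin 12 mm thick hangs 5 mm below it. x axis: level, into the pump along its length; z up
- pump: bench vacuum pump, 6 kg, loose on four rubber feet (30 mm thick): dark base plate 250 x 150 mm, finned motor with round fan cowl (53 mm behind the lug's pin), white pump block behind; 200 mm high. Origin on the bench under the lift point, x axis into the pump along its length, plate's front edge at x = 20 mm, front feet at x = 50 mm, 55 mm to each side. Jacked up, it rocks on its rear feet
- jack_grip (a point): grip of the lever jack (0.8 kg, loose): midway between its two grey cheek plates, 30 mm above the bench. Cheeks 44 mm over their outer faces (along y: grip across them), 62 mm long, from 4 to 48 mm high. x axis: level, from handle to saddle; z up. Base plate 64 x 4 mm, from 75 mm ahead of the grip to 130 mm behind. The handle's hinge axle runs along y, 2 mm below this point
- saddle: the jack's saddle: level steel cup 36 mm across at the jack's front, origin mid-rim, its hole 23 mm wide, 7 mm deep. Handle up: rim 30 mm above the bench, 48 mm ahead of the grip. It rises 30 mm over the handle's stroke, 16 mm free, then its rim lifts the lug's underside with the pin in the hole (centre it within 5 mm; there is 11 mm between rim and pin, so it goes in from the front, low)
- paddle: grey plastic paddle at the end of the jack's handle, 54 x 34 x 10 mm, pressed from above; origin mid upper face, z out of it. Its middle lies 140 mm from the hinge axle (the upper face 5 mm more across). Handle up: slopes 43 degrees (higher away from the saddle), face 127 mm above the bench, 99 mm behind the grip; at the stop: slopes 9 degrees, 54 mm high, 138 mm behind
- jack_handle (a joint): the jack's handle: 0 = up (a spring returns it), 0.6 rad = right down on its stop. Pressing the paddle takes about 2 to 4 N unloaded, 9 to 15 N once the saddle carries the pump; let go, it comes up again
- cylinder_mid (a point): small clear glass stoppered measuring cylinder standing upright in front of the lift lug: 131 mm high, foot 30 mm across, body 16 mm thick, 45 g; the point is on its axis 65 mm above its underside. Grip the body upright, 70 to 100 mm above the bench. Its z axis runs up the cylinder
- flask: conical glass flask, 92 mm across the foot, 124 mm high, origin under its middle; a bystander on the left of the open bench in front of the white analyser (a fixed box 110 mm high, its front about 0.48 m ahead of the robot, beside the pump)
- spare_foot_1: spare rubber foot, 34 mm across and 56 mm high with its stud upwards, origin under its middle; a bystander to the right of the pump's front. Beyond it a fixed level rail runs away from the robot, 0.42 m above the bench and 0.33 m to the right: keep wrist and arm clear of it
- spare_foot_2: second spare rubber foot, like the first
Not all that is in view belongs to the job. Several things look just like the part that bears jack_grip: the one meant starts farthest to the robot's left.

How it is judged:
By the outcome, as a careful person would: the job done as asked, in the order asked, and still so for the second after the job is handed in, while the arm keeps its last pose, push and grip.
It also fails if it takes over 64 s, if anything falls off the work surface, if the arm or the gripper's body presses on something with over 40 N, if the wrist force passes 120 N, or if a joint passes its speed limit or range.

## Robot

A 6-joint arm with a two-finger parallel gripper is mounted at the origin on the work surface; the furniture and walls round the work are solid. World frame = base frame: x ahead of the robot, y to its left, z up, the work surface at z = 0. Lengths are in m, angles in degrees, forces in N, time in s.
With the tool pointing down it reaches from about 0.25 to 0.725 m from the base axis. Payload 9.7 kg.
Tool frame: the origin (TCP) lies midway between the tips of the shut fingers; the grasp point (between the pads) lies bot.grasp_offset behind it (bot.grasp_offset is the distance from the TCP to the grasp point, in m); x points along the fingers, y is the direction in which the jaws open and shut, and the axes are right-handed (so a half turn about x gives the same grasp; the last joint's range is limited). The gripper opens to 85 mm and grips with 20 to 120 N. Pads are 22 mm wide; open, the fingers measure 114 mm over their backs; the gripper's body (76 mm by 85 mm) begins 54 mm behind the grasp point. The pads swing forward as they close: fully open they stand 13 mm farther back than shut.
Start: joints at [-67.265, 4.979, 10.078, 95.1, 0, 90], TCP at [0.213, -0.507, 0.231] pointing down, gripper open.
Joint ranges: [-179.16, 179.16], [-48.56, 103.87], [-65.8, 70.77], [-126.05, 130.52], [-82.76, 87.17], [-180, 180]. Speed limits (degrees/s): [127.2, 127.2, 147.25, 180, 180, 180].

## Interface

Orientations are given as [roll, pitch, yaw] about the fixed x, y, z axes, in that order (R = Rz(yaw) Ry(pitch) Rx(roll)).
In Python, from workcell import status, camera, bot gives the robot as it stands.
- The arm moves only by the shell command python3 -m jog 'ROWS' [OPENING] [FORCE]. ROWS is text: rows parted by semicolons, each of 4 numbers parted by spaces: the shift along the tool's x, y, z in mm, then the turn about the tool's x in degrees. A call has exactly 8 rows; each row is the pose to reach, as a shift and turn from the pose commanded when the call began, along the tool's axes at that moment; what a row does not reach only later rows make up. A row lasts 1/8 s, in which the tool goes at most 62.5 mm and 10.7 degrees, less where a joint would pass 70% of its speed; a pose out of reach is approached as far as the arm can. A call with a gripper value outside its range is refused whole. OPENING is the opening, from 0 (shut) to 1 (fully open), set as the call begins (- or left out, the last holds). The fingers move at their own pace and stop on an object; FORCE is the grip in N (left out, the last holds). Time passes only in rows, so rows that repeat a pose let the fingers close, or fill a call up. It gives the time, the measured TCP pose, the force and the opening at its end, in the units of the state.
- status.get_obs(): the state, without advancing time (a new reading comes with each control period).
- camera(name): name is "scene" or "side" or "wrist"; returns a dict with "color" (400x640x3 uint8, red, green, blue), "vfov" (degrees; the focal length in pixels is half the picture's height over the tangent of half this angle, whatever the lens; pixels are square), "cx", "cy" (the principal point, pixels), "rvec" (rotation vector, rad) and "tvec" (3), from world to camera coordinates, as OpenCV has them. Camera axes: x right, y down, z forward; pixel columns grow to the right and rows downward; lengths in m; the calibration is good to about 2 mm. The wrist camera is an equidistant fisheye: a pixel r from the principal point sees the ray r / f radians off the axis. A picture is of the moment at which its call begins. There is no depth.
- bot.job_done(): hands the job in, once; it reports no verdict.
The state is a dict: "time": time; "q": joint angles; "qd": joint speeds; "joint_efforts": joint torques, N m; "ee_pos": TCP position; "tcp_rot": TCP orientation; "wrist_force": force on the tool from outside, world axes, zero at the start; "torque": the same for the moment, N m; "opening": finger opening in m.
Only numpy, scipy, OpenCV 4.12 (cv2) and the standard library are available. Lean on these libraries where they do the work, as an engineer would, in place of code of your own. Each camera call takes 0.05 s, during which the arm holds its last target. There are 200 camera calls.

## Working session

There is one attempt and no reset: what is moved stays moved. The work goes in short steps, Python scripts to look and compute and a shell command to move; the robot and the scene stay as the last step left them, time stands still between calls to the robot, and variables do not carry over. Pictures are saved under pics/ and viewed, about 8 in all and at most 12, crops included, and the job is handed in when it is done.

```bash
ls; mkdir -p pics; cat > h.py <<'E'
import numpy as np, cv2
from workcell import status, camera, bot
def shot(n,f):
    c=camera(n); cv2.imwrite('pics/'+f,c['color'][:,:,::-1]); np.save('pics/'+f+'.npy',{k:v for k,v in c.items()},allow_pickle=True); return c
def load(f): return np.load('pics/'+f+'.npy',allow_pickle=True).item()
def ray(c,u,v,fish=False):
    f=200/np.tan(np.radians(c['vfov'])/2); x=(u-c['cx'])/f; y=(v-c['cy'])/f
    if fish:
        r=np.hypot(x,y); s=np.sin(r)/max(r,1e-9); d=np.array([x*s,y*s,np.cos(r)])
    else: d=np.array([x,y,1.])
    R=cv2.Rodrigues(np.array(c['rvec'],float))[0]; t=np.array(c['tvec'],float).ravel()
    return -R.T@t, R.T@d
def onz(c,u,v,z,fish=False):
    o,d=ray(c,u,v,fish); return o+d*(z-o[2])/d[2]
def proj(c,p,fish=False):
    f=200/np.tan(np.radians(c['vfov'])/2)
    R=cv2.Rodrigues(np.array(c['rvec'],float))[0]; q=R@np.array(p,float)+np.array(c['tvec'],float).ravel()
    if fish:
        r=np.hypot(q[0],q[1]); th=np.arctan2(r,q[2]); k=th/max(r,1e-9); return np.array([c['cx']+f*q[0]*k,c['cy']+f*q[1]*k])
    return np.array([c['cx']+f*q[0]/q[2],c['cy']+f*q[1]/q[2]])
def tri(a,b):
    (o1,d1),(o2,d2)=a,b; A=np.c_[d1,-d2]; s=np.linalg.lstsq(A,o2-o1,rcond=None)[0]
    p,q=o1+d1*s[0],o2+d2*s[1]; return (p+q)/2,np.linalg.norm(p-q)
E
python3 - <<'E'
from h import *
for n in('scene','side'):
    c=shot(n,n+'0.png'); o,d=ray(c,320,200); print(n,c['vfov'],c['cx'],c['cy'],o.round(3),d.round(3))
print(status.get_obs(), bot.grasp_offset)
E
```

```text
pics
scene 44.62954650541313 313.0957489458406 199.37304486920073 [-0.068  0.754  0.896] [ 0.398 -0.726 -0.561]
side 48.82613234485868 320.45583287161844 194.31012561614628 [-0.076 -1.481  1.116] [ 0.349  0.702 -0.621]
{'time': 0.1, 'q': array([-6.72649806e+01,  5.00947436e+00,  1.00412251e+01,  9.51000474e+01,
        4.79019109e-04,  9.00010044e+01]), 'qd': array([ 0.05525018, -0.19082574,  0.00901843, -0.04362141,  0.06576847,
       -0.04607896]), 'joint_efforts': array([-6.98535969e-04, -5.21560872e+01,  4.65652442e+01,  1.60572695e-02,
       -6.98284310e-06, -1.70426009e-06]), 'ee_pos': array([ 0.21248564, -0.5070863 ,  0.23065931]), 'tcp_rot': array([-90.40084979,  89.93170162, 112.33316495]), 'wrist_force': array([-0.62289861, -0.3314261 ,  0.58389977]), 'torque': array([-0.01523474,  0.03228957, -0.03570919]), 'opening': 0.0853127348629666} 0.0187
```

View pics/scene0.png

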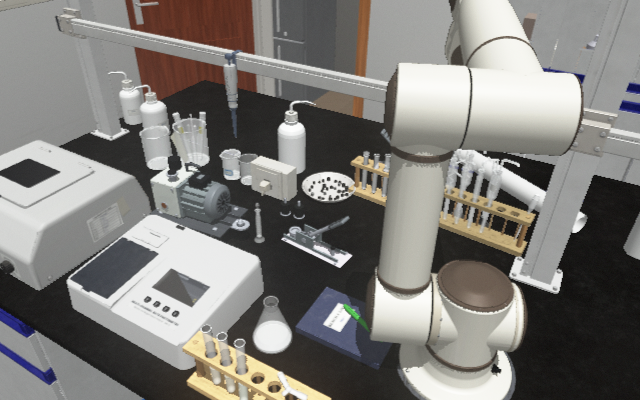

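View pics/side0.png

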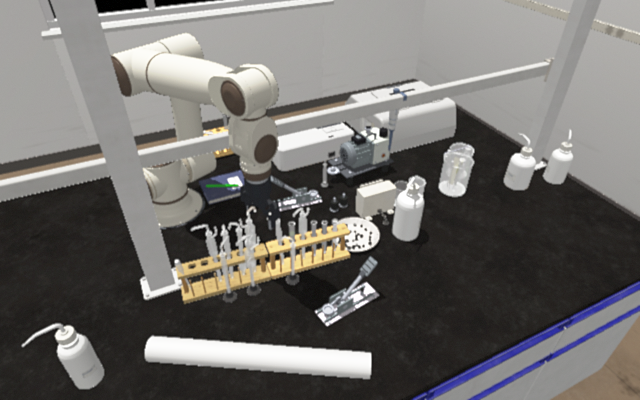

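Scene: pump around (195,195), lug at (240,224), cylinder at (258,222), flask at (272,325), spare feet at (286,211) and (299,213), jack at (318,240). Side: jacks at (300,200) and (348,290). I'll enlarge both views to confirm which jack is meant.

```bash
python3 - <<'E'
from h import *
a=cv2.imread('pics/scene0.png')[190:280,210:370]; b=cv2.imread('pics/side0.png')[140:230,250:410]
cv2.imwrite('pics/crop1.png',np.vstack([cv2.resize(a,(533,300),interpolation=cv2.INTER_CUBIC),cv2.resize(b,(533,300),interpolation=cv2.INTER_CUBIC)]))
s=load('scene0.png');d=load('side0.png')
print('jackS',onz(s,318,240,.03),'jackside near',onz(d,300,200,.03),'far',onz(d,348,290,.03))
E
```

```text
jackS [ 0.45312048 -0.18907144  0.03      ] jackside near [ 0.46187866 -0.21942529  0.03      ] far [ 0.41209689 -0.70168258  0.03      ]
```

View pics/crop1.png

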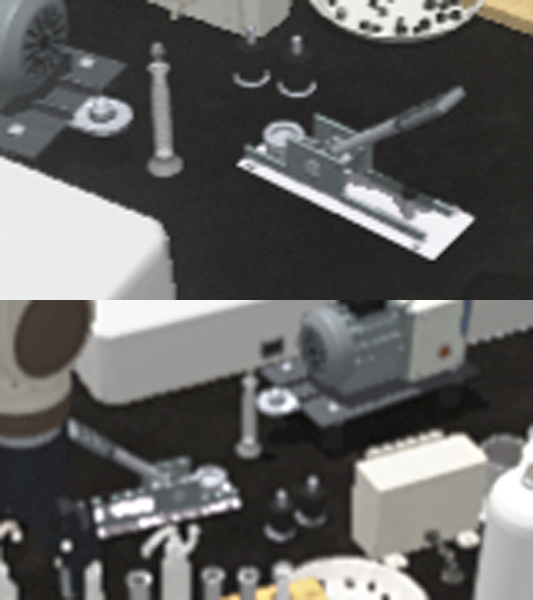

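```bash
python3 - <<'E'
from h import *
s=load('scene0.png');d=load('side0.png')
k=160/533
def T(n,a,b):
    p,e=tri(ray(s,210+a[0]*k,190+a[1]*k),ray(d,250+b[0]*k,140+(b[1]-300)*k)); print(n,(p*1000).round(),'err',round(e*1000,1))
T('saddle',(285,132),(210,475)); T('nut',(102,105),(279,396)); T('cylfoot',(165,168),(249,450)); T('cyltop',(157,47),(250,377))
T('paddle end',(458,97),(80,433)); T('stud',(251,30),(311,480)); T('stud2',(296,40),(280,495))
S=lambda u,v,z:(onz(s,210+u*k,190+v*k,z)*1000).round()
D=lambda u,v,z:(onz(d,250+u*k,140+(v-300)*k,z)*1000).round()
print('base S',S(238,163,.004),S(435,257,.004),S(475,215,.004),'D',D(240,505,.004),D(98,535,.004))
print('saddle S/D',S(285,132,.03),D(210,475,.03))
print('plate front edge', S(125,65,.046),S(5,152,.046), D(385,427,.046)); print('lug nut',S(102,105,.068),D(279,396,.068))
print('flask',(onz(s,272,340,0)*1000).round(), 'analyser corner', (onz(s,262,276,.11)*1000).round())
E
```

```text
saddle [ 531. -197.   30.] err 3.0
nut [ 667. -117.   58.] err 3.7
cylfoot [ 616. -133.   -2.] err 2.6
cyltop [ 617. -140.  119.] err 13.2
paddle end [ 368. -190.  137.] err 4.1
stud [ 622. -285.   54.] err 4.2
stud2 [ 578. -293.   53.] err 6.1
base S [ 563. -167.    4.] [ 358. -147.    4.] [ 353. -211.    4.] D [ 551. -237.    4.] [ 374. -215.    4.]
saddle S/D [ 533. -197.   30.] [ 529. -198.   30.]
plate front edge [ 699. -190.   46.] [709. -36.  46.] [ 761. -222.   46.]
lug nut [ 660. -107.   68.] [ 657. -132.   68.]
flask [381. 150.  -0.] analyser corner [451.  81. 110.]
```

```bash
python3 - <<'E'
from h import *
from scipy.spatial.transform import Rotation as Ro
s=load('scene0.png');d=load('side0.png')
print('post base',(onz(d,162,287,0)*1000).round(),(onz(s,538,275,0)*1000).round(),'far post', (onz(s,110,133,0)*1000).round())
for nm,a,b in (('railnear',(60,0),(0,0)),):pass
for x in (0,.1,.2,.3,.5): print(x,'rail in scene',proj(s,(x,-.33,.42)).round(),'side',proj(d,(x,-.33,.42)).round())
for p in ((.43,.02,0),(.45,0,0),(.43,.02,.13)): print(p,proj(s,p).round())
print('notebook',(onz(s,393,340,0)*1000).round(),(onz(s,330,291,0)*1000).round(),(onz(s,300,325,0)*1000).round())
print(Ro.from_euler('xyz',status.get_obs()['tcp_rot'],degrees=True).as_matrix().round(3))
E
```

```text
post base [-112. -406.    0.] [-111. -395.   -0.] far post [1543. -390.    0.]
0 rail in scene [531. 134.] side [166. 158.]
0.1 rail in scene [485. 123.] side [201. 150.]
0.2 rail in scene [443. 114.] side [233. 143.]
0.3 rail in scene [403. 105.] side [264. 136.]
0.5 rail in scene [331.  89.] side [322. 122.]
(0.43, 0.02, 0) [285. 297.]
(0.45, 0, 0) [283. 289.]
(0.43, 0.02, 0.13) [284. 258.]
notebook [141.   8.   0.] [341. -56.   0.] [349.  80.   0.]
[[-0.     0.386 -0.922]
 [ 0.001 -0.922 -0.386]
 [-1.    -0.001 -0.   ]]
```

```bash
python3 -m jog '-50 0 0 -10;-100 0 0 -20;-150 0 0 -30;-200 0 0 -40;-240 0 0 -50;-260 0 0 -60;-260 0 0 -70;-260 0 0 -80' 0.6; python3 - <<'E'
from h import *
print(status.get_obs()['q'].round(1))
E
```

```text
time: 1.1
ee_pos: [0.2209, -0.5272, 0.4783]
tcp_rot: [9.6, 88.0, -67.3]
wrist_force: [-0.2, 0.2, 0.2]
opening: 0.0512
[-67.3  28.2  70.7 130.5  -0.    9.7]
```

```bash
python3 -m jog '-10 50 11 -10;-20 100 22 -20;-30 150 33 -30;-30 195 44 -40;-30 195 44 -50;-30 195 44 -60;-30 195 44 -70;-30 195 44 -72'; python3 - <<'E'
from h import *
print(status.get_obs()['q'].round(1)); shot('scene','scene1.png')
E
```

```text
time: 2.1
ee_pos: [0.3596, -0.45, 0.4708]
tcp_rot: [-72.0, 88.6, -77.2]
wrist_force: [-0.1, -0.1, 0.1]
opening: 0.0511
[-51.1  28.9  70.7 130.5  -0.6 -45.8]
```

View pics/scene1.png

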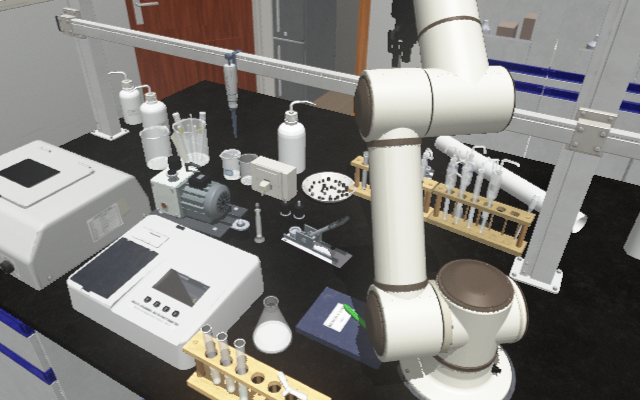

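The scene shows the gripper still right of the rail (hand hidden behind the post of the arm at about (405,45)). I'll measure the rail's top before crossing.

```bash
python3 - <<'E'
from h import *
s=load('scene1.png');d=load('side0.png')
g=lambda c:cv2.cvtColor(c['color'],cv2.COLOR_RGB2GRAY)
print('scene col300',list(g(s)[60:100,300])); print('side col450',list(g(d)[78:112,450]))
print('side col 340',list(g(d)[104:140,340]))
E
```

```text
scene col300 [np.uint8(93), np.uint8(92), np.uint8(91), np.uint8(110), np.uint8(199), np.uint8(226), np.uint8(226), np.uint8(217), np.uint8(166), np.uint8(151), np.uint8(130), np.uint8(168), np.uint8(184), np.uint8(151), np.uint8(150), np.uint8(152), np.uint8(152), np.uint8(152), np.uint8(152), np.uint8(150), np.uint8(150), np.uint8(150), np.uint8(150), np.uint8(138), np.uint8(93), np.uint8(91), np.uint8(91), np.uint8(91), np.uint8(92), np.uint8(94), np.uint8(89), np.uint8(93), np.uint8(95), np.uint8(92), np.uint8(90), np.uint8(89), np.uint8(92), np.uint8(92), np.uint8(91), np.uint8(90)]
side col450 [np.uint8(158), np.uint8(157), np.uint8(153), np.uint8(164), np.uint8(209), np.uint8(240), np.uint8(241), np.uint8(230), np.uint8(190), np.uint8(146), np.uint8(139), np.uint8(142), np.uint8(142), np.uint8(141), np.uint8(141), np.uint8(140), np.uint8(141), np.uint8(140), np.uint8(142), np.uint8(148), np.uint8(170), np.uint8(213), np.uint8(234), np.uint8(237), np.uint8(234), np.uint8(228), np.uint8(222), np.uint8(210), np.uint8(194), np.uint8(174), np.uint8(160), np.uint8(157), np.uint8(157), np.uint8(158)]
side col 340 [np.uint8(127), np.uint8(147), np.uint8(205), np.uint8(241), np.uint8(242), np.uint8(235), np.uint8(209), np.uint8(162), np.uint8(144), np.uint8(143), np.uint8(144), np.uint8(144), np.uint8(144), np.uint8(143), np.uint8(142), np.uint8(142), np.uint8(142), np.uint8(143), np.uint8(143), np.uint8(162), np.uint8(229), np.uint8(248), np.uint8(248), np.uint8(247), np.uint8(238), np.uint8(219), np.uint8(239), np.uint8(247), np.uint8(247), np.uint8(246), np.uint8(246), np.uint8(243), np.uint8(223), np.uint8(176), np.uint8(152), np.uint8(150)]
```

```bash
python3 - <<'E'
from h import *
s=load('scene1.png');d=load('side0.png')
def L(a,b):
    (o1,d1),(o2,d2)=ray(s,*a),ray(d,*b)
    A=np.c_[d1[1:],-d2[1:]]; t=np.linalg.solve(A,(o2-o1)[1:]); print((o1+d1*t[0]).round(3))
L((300,67.8),(340,105.5)); L((300,63.5),(340,110.5))
L((300,67.8),(450,81.8)); L((300,63.5),(450,86.3))
E
```

```text
[ 0.592 -0.323  0.463]
[ 0.611 -0.354  0.462]
[ 0.593 -0.324  0.462]
[ 0.612 -0.355  0.462]
```

```bash
python3 -m jog '-10 14 -13 0;-20 28 -26 0;-20 42 -39 0;-20 55 -53 0;-20 55 -53 0;-20 55 -53 0;-20 55 -53 0;-20 55 -53 0' 1; python3 -c "
from h import *
o=status.get_obs();print(o['q'].round(1))
print([a for a in dir(bot) if a[0]!='_'],[a for a in dir(status) if a[0]!='_'])"
```

```text
time: 3.15
ee_pos: [0.312, -0.3904, 0.4888]
tcp_rot: [-72.3, 88.6, -77.6]
wrist_force: [-0.1, -0.3, 0.2]
opening: 0.0855
[-51.   14.8  53.4 127.3  -0.6 -45.7]
['PlanningError', 'grasp_offset', 'job_done'] ['get_obs']
```

```bash
cat >> h.py <<'E'
from scipy.spatial.transform import Rotation as Ro
def RT():
    o=status.get_obs(); return np.array(o['ee_pos']),Ro.from_euler('xyz',o['tcp_rot'],degrees=True).as_matrix()
def to(*ps):
    p,R=RT()
    for q in ps: print('to',q,'shift mm',(1000*R.T@(np.array(q)-p)).round(1))
def yaw():
    p,R=RT(); print('p',p.round(4),'tool x',R[:,0].round(3),'y-axis yaw',np.degrees(np.arctan2(R[1,1],R[0,1])).round(2))
E
python3 -c "
from h import *
yaw();to((.39,-.25,.495),(.43,-.19,.49),(.55,-.17,.40))"
```

```text
p [ 0.312  -0.3904  0.4888] tool x [ 0.005 -0.024 -1.   ] y-axis yaw 84.71
to (0.39, -0.25, 0.495) shift mm [ -9.2 146.8  64.8]
to (0.43, -0.19, 0.49) shift mm [ -5.4 210.4  99.1]
to (0.55, -0.17, 0.4) shift mm [ 84.7 243.5 216. ]
```

```bash
python3 -m jog '-3 50 22 0;-6 100 44 0;-9 147 65 0;-6 190 90 0;0 215 120 0;30 230 160 0;60 238 195 0;85 243 216 0'; python3 -c "
from h import *
yaw();print(status.get_obs()['q'].round(1));c=shot('wrist','w1.png');print(c['vfov'],c['cx'],c['cy'])
for n,p in (('nut',(.664,-.115,.068)),('saddle',(.531,-.197,.03)),('cyl',(.616,-.135,.131))): print(n,proj(c,p,True).round())"
```

```text
time: 4.15
ee_pos: [0.5514, -0.1694, 0.3978]
tcp_rot: [-75.8, 88.6, -81.1]
wrist_force: [-0.6, 0.9, 0.7]
opening: 0.0853
p [ 0.5514 -0.1694  0.3978] tool x [ 0.004 -0.024 -1.   ] y-axis yaw 84.77
[-16.5  17.4  44.2 116.2  -1.3 -11.2]
65.70646984690485 317.51449267506 198.65282336541517
nut [361. 215.]
saddle [305. 136.]
cyl [350. 202.]
```

View pics/w1.png

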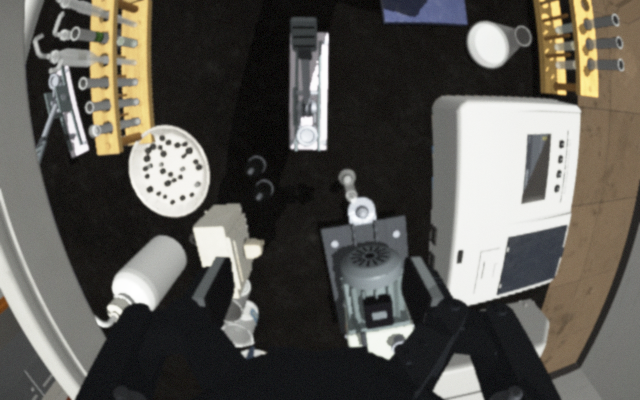

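Wrist view: saddle (307,134), jack axis up to paddle (303,30), nut (361,210), plate front corners (321,228)/(406,216), cylinder from (347,176) to (353,194), feet (258,165)/(264,190), flask (490,45).

```bash
python3 - <<'E'
from h import *
c=load('w1.png'); im=cv2.imread('pics/w1.png')
P=lambda n,u,v,z:print(n,(onz(c,u,v,z,True)*1000).round(1))
P('nut',361,210,.068);P('saddle',307,134,.03);P('plateL',406,216,.052);P('plateR',321,228,.052)
P('base',290,150,.004);P('base',327,151,.004);P('base',329,32,.004)
P('paddle',303,22,.127)
P('cyl347,176 @.131',347,176,.131);P('@0',347,176,0);P('353,194@.131',353,194,.131);P('353,194@0',353,194,0)
print(ray(c,317,198,True))
cv2.imwrite('pics/c2.png',cv2.resize(im[100:260,240:440],(800,640)[:2],interpolation=cv2.INTER_CUBIC)[:600])
E
```

```text
nut [ 654.7 -114.9   68. ]
saddle [ 528.7 -193.2   30. ]
plateL [679.2 -34.9  52. ]
plateR [ 688.6 -183.8   52. ]
base [ 557.2 -227.6    4. ]
base [ 564.8 -163.1    4. ]
base [ 357.8 -141.4    4. ]
paddle [ 365.9 -177.4  127. ]
cyl347,176 @.131 [ 578.5 -137.5  131. ]
@0 [ 614. -131.    0.]
353,194@.131 [ 605.  -130.7  131. ]
353,194@0 [ 649.  -122.1    0. ]
(array([ 0.46799975, -0.15757656,  0.53890599]), array([ 0.32144396, -0.05458616, -0.94535397]))
```

View pics/c2.png

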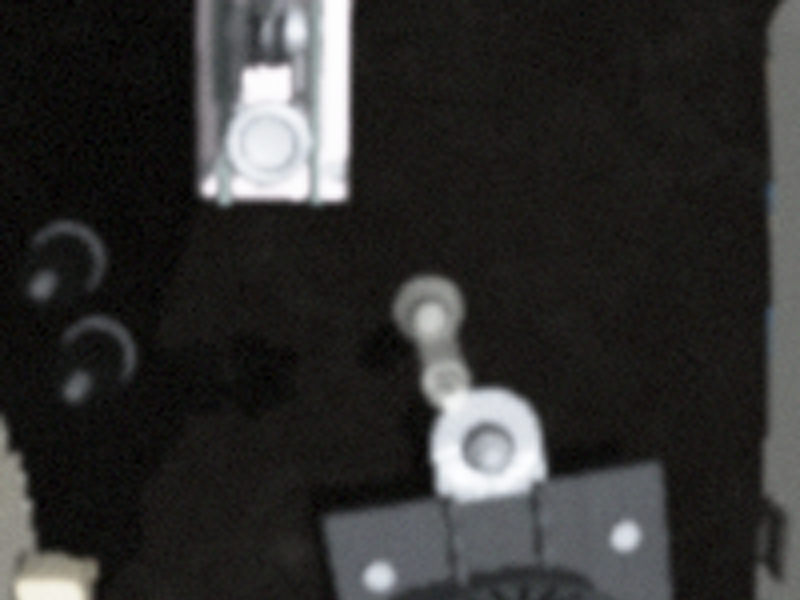

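```bash
python3 - <<'E'
from h import *
c=load('w1.png'); P=lambda n,u,v,z:print(n,(onz(c,240+u/4,100+v/4,z,True)*1000).round(1))
P('nut',490,447,.062);P('tongue',489,446,.052);P('eL',660,462,.052);P('eR',323,515,.052);P('foot',429,310,.002);P('stop',446,382,.128);P('sad',268,140,.03)
to((.613,-.131,.2),(.613,-.131,.068))
E
```

```text
nut [ 660.4 -112.    62. ]
tongue [ 664.  -111.5   52. ]
eL [678.1 -36.7  52. ]
eR [ 690.  -184.4   52. ]
foot [ 616.3 -130.8    2. ]
stop [ 608.  -132.8  128. ]
sad [ 530.4 -193.3   30. ]
to (0.613, -0.131, 0.2) shift mm [193.1  48.   55.9]
to (0.613, -0.131, 0.068) shift mm [325.1  51.   55.7]
```

```bash
python3 -m jog '50 16 20 0;100 32 40 0;150 48 56 0;190 48 56 0;230 50 56 0;270 50 56 0;305 51 56 0;325 51 56 0' 1; python3 -m jog '0 0 0 0;0 0 0 0;0 0 0 0;0 0 0 0;0 0 0 0;0 0 0 0;0 0 0 0;0 0 0 0' 0 20; python3 -c "
from h import *
yaw();shot('side','s2.png');shot('wrist','w2.png')
a=cv2.imread('pics/w2.png')[:,100:540]; b=cv2.imread('pics/s2.png')[110:230,250:410]
cv2.imwrite('pics/m2.png',np.hstack([cv2.resize(a,(396,360)),cv2.resize(b,(400,300))[:, :].copy() if 0 else cv2.copyMakeBorder(cv2.resize(b,(400,300)),0,60,0,0,0)]))"
```

```text
time: 5.2
ee_pos: [0.611, -0.1324, 0.0727]
tcp_rot: [-76.6, 88.6, -81.9]
wrist_force: [-0.1, 0.1, 1.1]
opening: 0.0854
time: 6.2
ee_pos: [0.6124, -0.132, 0.0758]
tcp_rot: [-66.9, 88.5, -72.1]
wrist_force: [-0.3, 3.0, 6.3]
opening: 0.0153
p [ 0.6124 -0.132   0.0758] tool x [ 0.008 -0.024 -1.   ] y-axis yaw 84.74
```

View pics/m2.png

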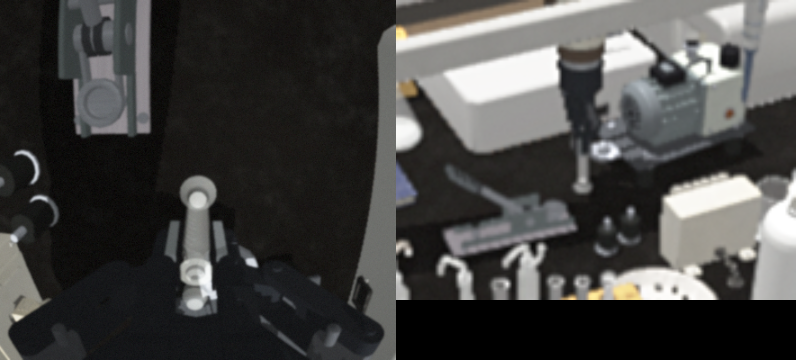

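Wrist view: the cylinder is between the pads, and the opening is 15 mm, so it is held. Side view shows it clear of the pump lug. Now lift and carry it to open bench at about (0.41, -0.01).

```bash
python3 -m jog '-20 0 0 0;-40 0 0 0;-60 0 0 0;-70 0 0 0;-70 10 -40 0;-70 30 -90 0;-70 50 -130 0;-70 70 -160 0'; python3 -c "
from h import *
yaw();to((.41,-.01,.14),(.41,-.01,.0765))"
```

```text
time: 7.3
ee_pos: [0.4568, -0.0457, 0.1412]
tcp_rot: [-72.2, 88.5, -77.5]
wrist_force: [1.0, -0.1, 0.2]
opening: 0.0154
p [ 0.4568 -0.0457  0.1412] tool x [ 0.006 -0.025 -1.   ] y-axis yaw 84.71
to (0.41, -0.01, 0.14) shift mm [  0.   31.3 -49.9]
to (0.41, -0.01, 0.0765) shift mm [ 63.5  32.8 -50.4]
```

```bash
python3 -m jog '0 20 -35 0;10 31 -50 0;30 32 -50 0;45 33 -50 0;55 33 -50 0;60 33 -50 0;64 33 -50 0;64 33 -50 0'; python3 -c "
from h import *
yaw();shot('wrist','w3.png');s=shot('scene','s3.png');print(status.get_obs()['wrist_force'])
a=cv2.imread('pics/w3.png')[:,100:540]; b=cv2.imread('pics/s3.png')[200:320,220:380]
cv2.imwrite('pics/m3.png',np.hstack([cv2.resize(a,(396,360)),cv2.copyMakeBorder(cv2.resize(b,(400,300)),0,60,0,0,0)]))"
```

```text
time: 8.3
ee_pos: [0.4122, -0.0105, 0.0764]
tcp_rot: [-71.5, 88.5, -76.7]
wrist_force: [0.6, 0.3, -0.3]
opening: 0.0155
p [ 0.4122 -0.0105  0.0764] tool x [ 0.006 -0.025 -1.   ] y-axis yaw 84.71
[-0.94687677  0.10761667 -1.06265509]
```

View pics/m3.png

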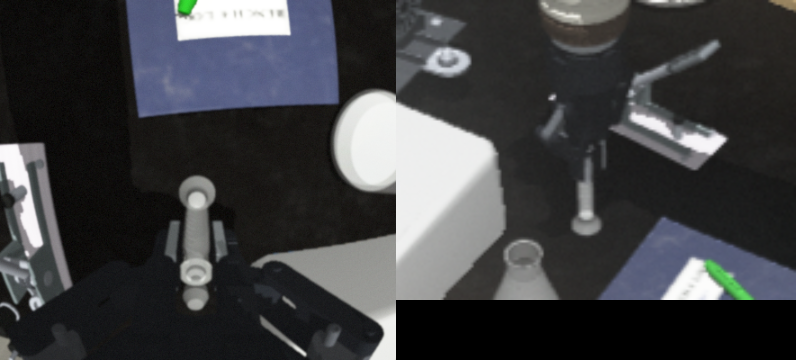

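```bash
python3 -m jog '1 0 0 0;1 0 0 0;2 0 0 0;2 0 0 0;3 0 0 0;3 0 0 0;3 0 0 0;3 0 0 0'
```

```text
time: 9.4
ee_pos: [0.4133, -0.0105, 0.0756]
tcp_rot: [-63.8, 88.5, -69.1]
wrist_force: [-1.8, 0.1, 17.2]
opening: 0.0153
```

```bash
python3 -m jog '-1 0 0 0;-2 0 0 0;-2 0 0 0;-2 0 0 0;-2 0 0 0;-2 0 0 0;-2 0 0 0;-2 0 0 0'; python3 -m jog '0 0 0 0;0 0 0 0;0 0 0 0;0 0 0 0;-20 0 0 0;-60 0 0 0;-110 0 0 0;-160 0 0 0' 1; python3 -c "
from h import *
yaw();to((.42,-.16,.23),(.482,-.188,.12),(.484,-.188,.013));shot('wrist','w4.png')"
```

```text
time: 10.4
ee_pos: [0.4125, -0.0104, 0.0757]
tcp_rot: [-69.7, 88.5, -75.0]
wrist_force: [0.6, 0.5, 5.4]
opening: 0.015
time: 11.4
ee_pos: [0.411, -0.0065, 0.2368]
tcp_rot: [-71.4, 88.5, -76.7]
wrist_force: [0.3, 0.1, -1.7]
opening: 0.0854
p [ 0.411  -0.0065  0.2368] tool x [ 0.006 -0.025 -1.   ] y-axis yaw 84.72
to (0.42, -0.16, 0.23) shift mm [  10.7 -151.9   23. ]
to (0.482, -0.188, 0.12) shift mm [ 121.7 -171.4   86.4]
to (0.484, -0.188, 0.013) shift mm [ 228.7 -168.6   87.5]
```

View pics/w4.png

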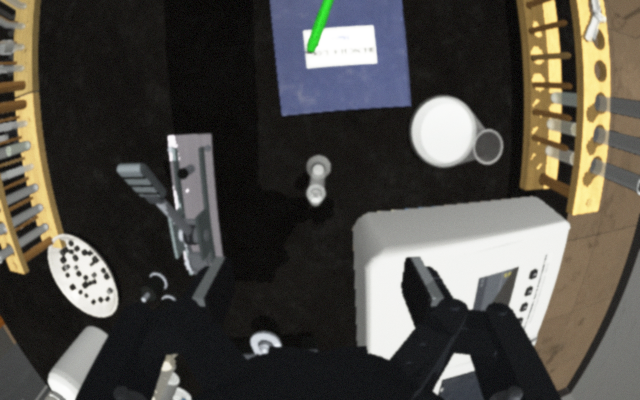

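Cylinder stands upright at (318,165). Hover over the jack and take a measurement there.

```bash
python3 -m jog '0 -40 20 0;0 -80 40 0;0 -120 60 0;0 -160 80 0;10 -170 86 0;20 -170 86 0;20 -170 86 0;20 -170 86 0'; python3 -c "
from h import *
yaw();shot('wrist','w5.png')"
```

```text
time: 12.45
ee_pos: [0.4812, -0.1831, 0.2206]
tcp_rot: [-70.4, 88.5, -75.6]
wrist_force: [-0.4, -0.1, 0.2]
opening: 0.0856
p [ 0.4812 -0.1831  0.2206] tool x [ 0.006 -0.025 -1.   ] y-axis yaw 84.79
```

View pics/w5.png

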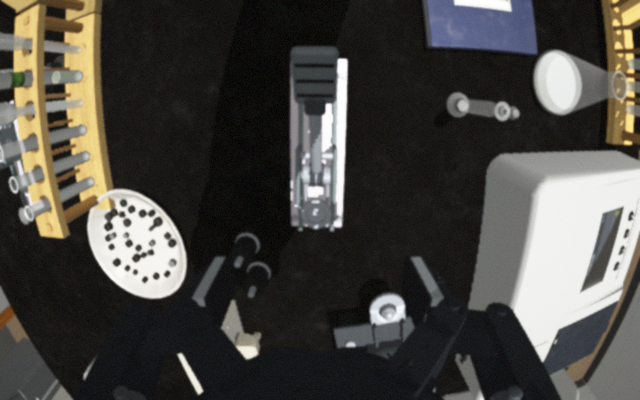

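Saddle (317,212), base front corners (292,228)/(342,228), paddle (315,75), nut (388,313).

```bash
python3 - <<'E'
from h import *
c=load('w5.png'); P=lambda n,u,v,z:print(n,(onz(c,u,v,z,True)*1000).round(1))
P('sad',317,211,.03);P('bR',292,228,.004);P('bL',342,228,.004);P('bLrear',347,60,.004);P('padFront edge',314,99,.11);P('pad rear',314,52,.14);P('nut',388,313,.062);P('tong',388,313,.052)
to((.484,-.188,.1),(.484,-.188,.015))
E
```

```text
sad [ 526.9 -192.    30. ]
bR [ 557.7 -227.5    4. ]
bL [ 562.7 -164.1    4. ]
bLrear [ 359.3 -143.5    4. ]
padFront edge [ 400.1 -180.6  110. ]
pad rear [ 366.1 -176.4  140. ]
nut [ 660.  -113.6   62. ]
tong [ 668.8 -111.7   52. ]
to (0.484, -0.188, 0.1) shift mm [120.9  -1.5   2. ]
to (0.484, -0.188, 0.015) shift mm [205.8   0.5   1.3]
```

```bash
python3 -m jog '50 0 1 0.6;100 0 2 0.6;140 0 2 0.6;165 0 2 0.6;180 1 1 0.6;190 1 1 0.6;200 1 1 0.6;206 1 1 0.6' 1; python3 -m jog '0 0 0 0;0 0 0 0;0 0 0 0;0 0 0 0;0 0 0 0;0 0 0 0;0 0 0 0;0 0 0 0' 0 60;python3 -c "
from h import *
yaw();shot('wrist','w6.png')"
```

```text
time: 13.5
ee_pos: [0.4839, -0.1884, 0.0142]
tcp_rot: [-69.7, 88.5, -75.6]
wrist_force: [-0.0, -0.0, -0.3]
opening: 0.0854
time: 14.5
ee_pos: [0.4841, -0.189, 0.0154]
tcp_rot: [-68.5, 88.4, -74.4]
wrist_force: [-2.6, -3.5, 5.9]
opening: 0.0431
p [ 0.4841 -0.189   0.0154] tool x [ 0.007 -0.026 -1.   ] y-axis yaw 84.1
```

```bash
python3 -c "
from h import *
to((.484,-.189,.0204),(.555,-.1206,.0204))
c=load('w6.png')
for n,p in (('saddle',(.532,-.193,.03)),('nut',(.661,-.112,.06))): print(n,proj(c,p,True).round())"; python3 -m jog '-1 0 0 0;-2 0 0 0;-3 0 0 0;-4 0 0 0;-5 0 0 0;-5 0 0 0;-5 0 0 0;-5 0 0 0'
```

```text
to (0.484, -0.189, 0.0204) shift mm [-5.  -0.1 -0.1]
to (0.555, -0.1206, 0.0204) shift mm [-6.3 75.2 63.5]
saddle [317. 345.]
nut [434. 460.]
time: 15.55
ee_pos: [0.4836, -0.1882, 0.0191]
tcp_rot: [-71.0, 88.5, -76.8]
wrist_force: [-0.1, 0.5, -7.2]
opening: 0.0433
```

```bash
python3 -m jog '0 15 10 -2;0 30 22 -4;-0.5 45 36 -6;-1 60 50 -8;-1 70 60 -10;-1.3 75 64 -10.5;-1.3 75 64 -10.5;-1.3 75 64 -10.5'; python3 -c "
from h import *
yaw();shot('wrist','w7.png')
s=shot('scene','s7.png');d=shot('side','d7.png')
W=cv2.imread('pics/w7.png')
a=cv2.resize(cv2.imread('pics/s7.png')[185:275,215:335],(400,300),interpolation=cv2.INTER_CUBIC); b=cv2.resize(cv2.imread('pics/d7.png')[140:215,280:380],(400,300),interpolation=cv2.INTER_CUBIC)
w=cv2.copyMakeBorder(W[200:400,160:460],0,0,0,0,0); w=cv2.resize(w,(450,300))
cv2.imwrite('pics/m7.png',np.vstack([np.hstack([a,b]),cv2.copyMakeBorder(w,0,0,0,350,cv2.BORDER_CONSTANT)]))"
```

```text
time: 16.55
ee_pos: [0.5546, -0.1205, 0.0192]
tcp_rot: [-82.1, 88.5, -77.5]
wrist_force: [0.2, -0.2, -7.6]
opening: 0.0433
p [ 0.5546 -0.1205  0.0192] tool x [ 0.006 -0.025 -1.   ] y-axis yaw 94.59
```

View pics/m7.png

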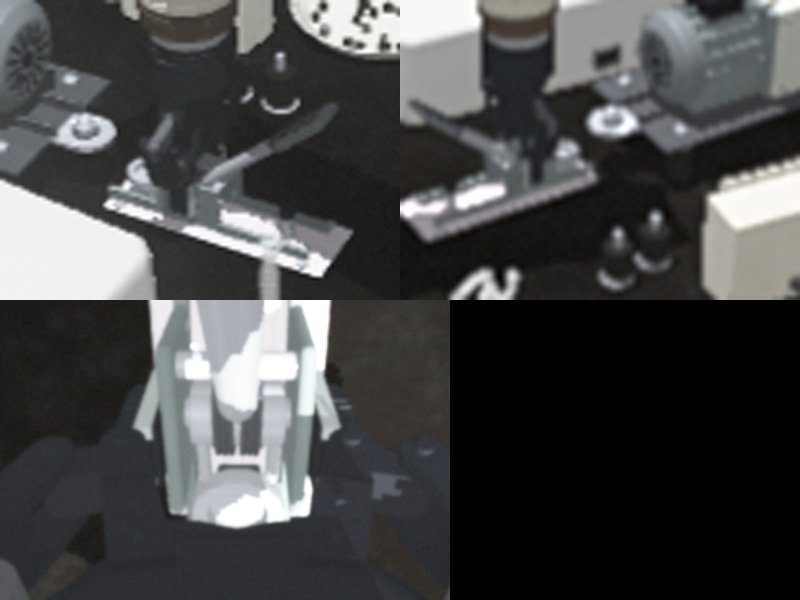

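```bash
python3 - <<'E'
from h import *
w=load('w7.png');s=load('s7.png');d=load('d7.png')
m=lambda c,u,v,z,f=False:(onz(c,u,v,z,f)*1000).round(1)
p,R=RT(); y=np.radians(4.59); g=p+R@np.array([-.0187,0,0]); print('grasp',g.round(4),'saddle pred',(g[:2]+.048*np.array([np.cos(y),np.sin(y)])).round(4))
print('sad wrist',m(w,320,331,.036,True),'scene',m(s,257,236.5,.036),'side',m(d,322,177,.036))
print('nut scene',m(s,240.8,222.8,.064),'side',m(d,333,168.8,.064))
print('base front corners wrist?', 'scene base frontL', m(s,215+105/3.333,185+207/3.333,.009),'scene rearL',m(s,215+325/3.333,185+277/3.333,.009), 'side front R',m(d,280+(598-400)/4,140+180/4,.009),'rear R',m(d,280+(428-400)/4,140+240/4,.009))
E
```

```text
grasp [ 0.5546 -0.12    0.038 ] saddle pred [ 0.6024 -0.1162]
sad wrist [ 588.5 -115.2   36. ] scene [ 605.5 -107.7   36. ] side [ 606.5 -123.6   36. ]
nut scene [ 659.5 -107.    64. ] side [ 657.2 -125.3   64. ]
base front corners wrist? scene base frontL [624.  -80.1   9. ] scene rearL [418.9 -99.8   9. ] side front R [ 626.3 -155.6    9. ] rear R [ 424.9 -172.3    9. ]
```

```bash
python3 -m jog '0.5 0 8 0;1 0 16 0;1 0 24 0;1 -0.5 32 0;1 -0.5 40 0;1 -1 48 0;1 -1.2 55 0;1 -1.4 61.5 0'; python3 -c "
from h import *
yaw();shot('wrist','w8.png')
s=shot('scene','s8.png');d=shot('side','d8.png')
a=cv2.resize(cv2.imread('pics/s8.png')[185:275,215:335],(400,300),interpolation=cv2.INTER_CUBIC); b=cv2.resize(cv2.imread('pics/d8.png')[140:215,280:380],(400,300),interpolation=cv2.INTER_CUBIC)
"
```

```text
time: 17.7
ee_pos: [0.6167, -0.1165, 0.0184]
tcp_rot: [-81.7, 88.5, -77.1]
wrist_force: [-4.7, -0.6, -6.6]
opening: 0.0433
p [ 0.6167 -0.1165  0.0184] tool x [ 0.006 -0.025 -1.   ] y-axis yaw 94.63
```

```bash
python3 -m jog '0 0 0 0;0 0 0 0;0 0 0 0;0 0 0 0;1 0 0 0;2 0 0 0;3 0 0 0;3 0 0 0'
```

```text
time: 18.85
ee_pos: [0.6164, -0.1166, 0.0156]
tcp_rot: [-80.9, 88.5, -76.3]
wrist_force: [-1.6, 0.0, -6.7]
opening: 0.0436
```

```bash
python3 -m jog '1 0 0 0;1 0 0 0;1 0 0 0;1 0 0 0;1 0 0 0;1 0 0 0;1 0 0 0;1 0 0 0' 0.8; python3 -m jog '-30 0 0 0;-80 0 0 0;-130 0 0 0;-180 0 0 0;-220 0 -20 0;-240 0 -50 0;-240 0 -80 0;-240 0 -80 0' ; python3 -c "
from h import *
yaw();shot('wrist','w9.png')
s=shot('scene','s9.png');d=shot('side','d9.png')
W=cv2.imread('pics/w9.png')
a=cv2.resize(cv2.imread('pics/s9.png')[190:265,220:320],(400,300),interpolation=cv2.INTER_CUBIC); b=cv2.resize(cv2.imread('pics/d9.png')[140:215,280:380],(400,300),interpolation=cv2.INTER_CUBIC)
w=cv2.resize(W[90:290,220:420],(600,600),interpolation=cv2.INTER_CUBIC)
m=np.vstack([a,b]); cv2.imwrite('pics/m9.png',np.hstack([cv2.resize(m,(200*1,300)) if 0 else cv2.resize(m,(200+0,300)),np.zeros((300,0,3),np.uint8)]) if 0 else np.hstack([cv2.copyMakeBorder(cv2.resize(m,(266,400)),0,140,0,0,cv2.BORDER_CONSTANT),cv2.resize(w,(534,540))]))"
```

```text
time: 19.85
ee_pos: [0.6164, -0.1166, 0.0145]
tcp_rot: [-81.4, 88.5, -76.7]
wrist_force: [-0.1, -0.8, -0.1]
opening: 0.0681
time: 20.85
ee_pos: [0.5342, -0.1173, 0.2553]
tcp_rot: [-77.9, 88.5, -73.3]
wrist_force: [0.1, 0.9, -0.5]
opening: 0.0681
p [ 0.5342 -0.1173  0.2553] tool x [ 0.008 -0.025 -1.   ] y-axis yaw 94.59
```

View pics/m9.png

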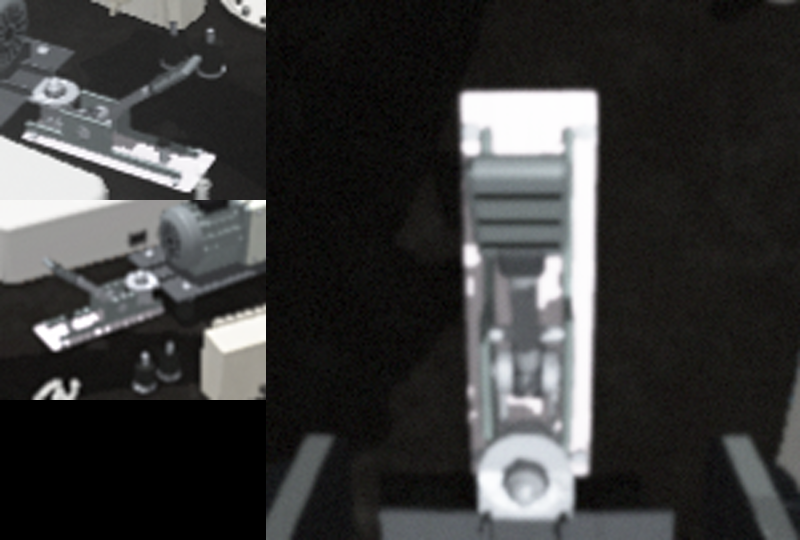

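```bash
python3 - <<'E'
from h import *
w=load('w9.png')
m=lambda u,v,z:(onz(w,220+(u-266)/2.7,90+v/2.7,z,True)*1000).round(1)
fl,rl,rr=m(590,473,.004),m(598,92,.004),m(460,92,.004); fr=m(473,473,.004)
nut=m(524,482,.063);ton=m(525,480,.052);L=m(673,512,.052);R=m(381,512,.052)
print('base',fl,rl,rr,fr);print('nut',nut,'ton',ton,'plate',L,R)
rear=(rl+rr)/2; yw=np.arctan2(fl[1]-rl[1],fl[0]-rl[0]); u=np.array([np.cos(yw),np.sin(yw)])
print('jack yaw',np.degrees(yw),'saddle from rear',rear[:2]+178*u,'from frontmid',((fl+fr)/2)[:2]-27*u)
py=np.arctan2(L[1]-R[1],L[0]-R[0])-np.pi/2;pu=np.array([np.cos(py),np.sin(py)])
print('pump yaw',np.degrees(py),'lug from edge',((L+R)/2)[:2]-20*pu)
cr=np.array([.6163,-.1166]);print('dead reck saddle',1000*cr+[0,.5]+48*np.array([np.cos(.08),np.sin(.08)]))
print('paddle front/rear',m(519,250,.11),m(519,165,.146))
E
```

```text
base [686.6 -77.8   4. ] [484.2 -95.1   4. ] [ 489.6 -159.5    4. ] [ 692.8 -141.5    4. ]
nut [ 658.8 -114.2   63. ] ton [ 664.5 -113.6   52. ] plate [677.3 -39.2  52. ] [ 691.6 -183.8   52. ]
jack yaw 4.885442763723503 saddle from rear [ 664.25331996 -112.14084765] from frontmid [ 662.79809192 -111.94942199]
pump yaw 5.64781616664648 lug from edge [ 664.54708769 -113.46826865]
dead reck saddle [ 664.1464819  -112.26409469]
paddle front/rear [ 533.5 -124.2  110. ] [ 496.2 -125.6  146. ]
```

Last view: jack square under the lug, cylinder still at the left foreground, spare feet untouched. Saddle (664,-112) vs lug (664,-113.5): centred. Go above the paddle with fingers shut.

```bash
python3 -c "
from h import *
to((.5176,-.1244,.2),(.5176,-.1244,.15))"; python3 -m jog '0 -3 -9 0;10 -5 -17 0;30 -5.5 -17 0;55 -4.5 -17.5 0;80 -4.5 -17.5 0;95 -4.5 -17.5 0;105 -4.5 -17.5 0;105 -4.5 -17.5 0' 0 40;  python3 -c "
from h import *
yaw();to((.5176,-.1244,.137))
g=np.array((.6163,-.1166,0));u=np.array((np.cos(.0838),np.sin(.0838),0))
for b,z in ((99,137),(110.3,122.3),(118.7,108.7),(125.9,94.4),(131.6,79.6),(135.3,66.9),(137.7,55.5)): to(tuple((g-u*b/1000+[0,0,z/1000]).round(4)))"
```

```text
to (0.5176, -0.1244, 0.2) shift mm [ 53.9  -4.4 -18.8]
to (0.5176, -0.1244, 0.15) shift mm [103.9  -3.2 -19. ]
time: 22.0
ee_pos: [0.5186, -0.1257, 0.1489]
tcp_rot: [-82.6, 88.6, -78.0]
wrist_force: [1.6, -0.7, 0.2]
opening: -0.0
p [ 0.5186 -0.1257  0.1489] tool x [ 0.005 -0.025 -1.   ] y-axis yaw 94.63
to (0.5176, -0.1244, 0.137) shift mm [11.9  1.7 -1. ]
to (np.float64(0.5176), np.float64(-0.1249), np.float64(0.137)) shift mm [11.9  1.2 -1. ]
to (np.float64(0.5064), np.float64(-0.1258), np.float64(0.1223)) shift mm [ 26.5   1.5 -12.3]
to (np.float64(0.498), np.float64(-0.1265), np.float64(0.1087)) shift mm [ 40.1   1.9 -20.8]
to (np.float64(0.4908), np.float64(-0.1271), np.float64(0.0944)) shift mm [ 54.4   2.2 -28. ]
to (np.float64(0.4852), np.float64(-0.1276), np.float64(0.0796)) shift mm [ 69.1   2.5 -33.7]
to (np.float64(0.4815), np.float64(-0.1279), np.float64(0.0669)) shift mm [ 81.8   2.8 -37.5]
to (np.float64(0.4791), np.float64(-0.1281), np.float64(0.0555)) shift mm [ 93.2   3.1 -39.9]
```

```bash
python3 -m jog '6 1 0 0;12 1 -1 0;17 1.2 -5 0;22 1.4 -9 0;26.5 1.5 -12.3 0;31 1.6 -15 0;36 1.8 -18 0;40 1.9 -21 0'; python3 -m jog '2 0 -1 0;4 0 -2 0;6 0.2 -3.4 0;8 0.2 -4.5 0;10 0.2 -5.4 0;12 0.3 -6.3 0;14 0.3 -7.2 0;14 0.3 -7.2 0'
```

```text
time: 23.0
ee_pos: [0.4979, -0.1265, 0.1088]
tcp_rot: [-80.8, 88.5, -76.1]
wrist_force: [1.6, -0.1, 1.5]
opening: 0.0002
time: 24.0
ee_pos: [0.4908, -0.1271, 0.0951]
tcp_rot: [-80.9, 88.5, -76.3]
wrist_force: [-1.7, 0.6, 3.0]
opening: -0.0002
```

```bash
python3 -m jog '2.5 0 -1.1 0;5 0.1 -2.2 0;7.5 0.1 -3.2 0;10 0.2 -4.1 0;12.5 0.2 -5 0;14.7 0.3 -5.7 0;14.7 0.3 -5.7 0;14.7 0.3 -5.7 0'; python3 -m jog '2 0 -0.6 0;4 0.1 -1.2 0;6 0.1 -1.8 0;8 0.2 -2.4 0;10 0.2 -3 0;12.7 0.3 -3.8 0;12.7 0.3 -3.8 0;12.7 0.3 -3.8 0';python3 -c "
from h import *
shot('wrist','w10.png');shot('scene','s10.png');shot('side','d10.png');print(status.get_obs()['wrist_force'])"
```

```text
time: 25.0
ee_pos: [0.4852, -0.1276, 0.0815]
tcp_rot: [-79.7, 88.5, -75.1]
wrist_force: [-4.2, 0.5, 14.0]
opening: 0.0001
time: 26.0
ee_pos: [0.4813, -0.128, 0.0688]
tcp_rot: [-80.5, 88.5, -75.9]
wrist_force: [-5.7, 0.8, 14.0]
opening: 0.0002
[-6.01920722  0.58060876 13.82054787]
```

```bash
python3 -m jog '2 0 -1 0;4 0.1 -2 0;6 0.1 -2.8 0;8 0.2 -3.4 0;10 0.2 -4 0;11.5 0.3 -4.2 0;13 0.3 -4.3 0;13 0.3 -4.3 0'
```

```text
time: 27.15
ee_pos: [0.4781, -0.1283, 0.056]
tcp_rot: [-76.0, 88.5, -71.3]
wrist_force: [-0.1, 0.9, 13.0]
opening: 0.0001
```

```bash
python3 -m jog '1 0 0 0;2 0 -0.3 0;3 0 -0.3 0;3 0 -0.3 0;4 0 -0.3 0;4 0 -0.3 0;4 0 -0.3 0;4 0 -0.3 0'
```

```text
time: 28.15
ee_pos: [0.4779, -0.1284, 0.0536]
tcp_rot: [-74.4, 88.5, -69.7]
wrist_force: [-7.6, 2.8, 27.1]
opening: 0.0001
```

```bash
python3 - <<'E'
from h import *
shot('scene','s11.png');shot('side','d11.png')
def tr(a,b,box,n):
    A=cv2.imread('pics/'+a);B=cv2.imread('pics/'+b);x,y,w,h=box;t=A[y:y+h,x:x+w]
    B=B[max(0,y-15):y+h+15,max(0,x-15):x+w+15]
    r=cv2.matchTemplate(B,t,cv2.TM_CCOEFF_NORMED);_,m,_,l=cv2.minMaxLoc(r);print(n,'shift',l[0]-min(15,x),l[1]-min(15,y),round(m,2))
s=load('s11.png');d=load('d11.png')
for c,n in((s,'s'),(d,'d')): print(n,'expected nut shift for +14mm',(proj(c,(.664,-.113,.074))-proj(c,(.664,-.113,.06))).round(1))
tr('s9.png','s11.png',(230,214,20,16),'nut scene'); tr('d9.png','d11.png',(324,162,20,14),'nut side')
tr('s9.png','s11.png',(195,180,36,36),'motor scene'); tr('d9.png','d11.png',(340,140,34,30),'motor side')
tr('d9.png','d11.png',(328,190,26,24),'feet side'); tr('s9.png','s11.png',(278,196,28,22),'feet scene')
tr('s0.png' if 0 else 'scene0.png','s11.png',(250,295,45,60),'flask'); tr('s9.png','s11.png',(285,250,25,60),'cyl')
q=proj(s,(.411,-.0085,.0));print('cyl px',q, proj(s,(.411,-.0085,.13)))
E
```

```text
s expected nut shift for +14mm [-0.4 -4. ]
d expected nut shift for +14mm [ 0.1 -2.7]
nut scene shift -1 -4 0.95
nut side shift 1 -3 0.9
motor scene shift -3 -3 0.92
motor side shift 2 -2 0.96
feet side shift 0 0 0.92
feet scene shift -8 -3 0.62
flask shift 0 0 1.0
cyl shift 0 0 0.92
cyl px [297.21549644 292.54165145] [296.78211155 253.63056472]
```

```bash
python3 -c "
from h import *
o=status.get_obs();print(o['time'],o['ee_pos'],o['wrist_force']);bot.job_done()"
```

```text
28.25 [ 0.47788449 -0.12841264  0.05359019] [-7.50661765  3.38897936 27.30306595]
the job is handed in; nothing more can be done
```

The front of the pump is up on the jack's saddle. I handed the job in at 28 s, with the gripper still pressing the paddle down.

- **Cylinder:** it stands upright on open bench, about 0.27 m from the lift lug, and did not move during the later steps.
- **Jack:** I used the one farthest to the robot's left and set it flat on the bench. The saddle measured within about 2 mm of the lug pin, and the jack and pump directions agreed to within about 1°.
- **Lift:** the paddle was pressed to its stop. The force was 14 N while lifting and rose to about 27 N at the stop, with the arm giving about 1.5 mm. In both fixed cameras the lug moved up 3–4 pixels, which matches the expected 14 mm rise.
- **Bystanders:** the flask did not shift, and the side view shows no shift of the spare feet. The scene-camera check of the feet was a poor match (score 0.62), probably because the gripper partly hides them there, so I relied on the side view.

Two readings were off along the way. Before the last move, scene and side camera readings of the saddle differed from the arm's own position by several mm, probably because the gripper hid part of the saddle. The check after releasing the jack agreed with the arm. The tool also stayed tilted by about 1.5° throughout, because of a joint limit reached while crossing the rail.

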